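# Gauge a light source port and present the gauge under the microscope

## Robot

A 6-joint arm with a two-finger parallel gripper is mounted at the origin on the work surface. World frame = base frame: x ahead of the robot, y to its left, z up, the work surface at z = 0. Lengths are in m, angles in degrees, forces in N, time in s.
With the tool pointing down it reaches from about 0.35 to 0.975 m from the base axis. Payload 17.4 kg.
Tool frame: the origin (TCP) lies midway between the tips of the shut fingers; the grasp point (between the pads) lies 19 mm behind it (env.grasp_offset is the distance from the TCP to the grasp point, in m); z points along the fingers, y is the line along which they close (so a half turn about z gives the same grasp; the last joint's range is limited). The gripper opens to 85 mm and grips with 20 to 120 N. Pads are 22 mm wide; open, the fingers measure 114 mm over their backs; the gripper's body (76 mm by 85 mm) begins 54 mm behind the grasp point. The pads swing forward as they close: fully open they stand 13 mm farther back than shut.
Start: joints at [-65.535, 6.646, 82.598, -0, 90.757, -2.166], TCP at [0.303, -0.603, 0.231] pointing down, gripper open.
Joint ranges: [-162.19, 162.19], [-47.58, 125.68], [4.15, 143.07], [-65.23, 245.23], [0.69, 171.88], [-170.13, 170.13]. Speed limits (degrees/s): [108.29, 108.29, 127.2, 180, 180, 180].

## Interface

Orientations are given as [roll, pitch, yaw] about the fixed x, y, z axes, in that order (R = Rz(yaw) Ry(pitch) Rx(roll)).
In Python, from bench import env gives the robot as it stands.
- The arm moves only by the tool servo_tool, never from a script. Its argument "commands" is a list of rows, each a list of 2 entries, a list of its own where there are three numbers: the shift along the tool's x, y, z in m, then the turn, a rotation vector about the tool's x, y, z in degrees. In form: [[[dx, dy, dz], [rx, ry, rz]], ...]. A call has 1 to 5 rows; each row is the pose to reach, as a shift and turn from the pose commanded when the call began, along the tool's axes at that moment; what a row does not reach only later rows make up. A row lasts 1/12 s, in which the tool goes at most 41.7 mm and 7.16 degrees, less where a joint would pass 70% of its speed; a pose out of reach is approached as far as the arm can. A call with a gripper value outside its range is refused whole. "claw" is the gripper command: -1 is shut, 1 is fully open, values between are in proportion, set as the call begins (left out, the last holds). The fingers move at their own pace and stop on an object; "grip_force" is the grip in N (left out, the last holds). Time passes only in rows, so rows that repeat a pose let the fingers close. It gives the time, the measured TCP pose, the force, the opening and the grip force at its end, in the units of the state.
- env.observe(): the state, without advancing time (a new reading comes with each control period).
- env.grab_frame(name): name is "scene" or "top" or "wrist"; returns a dict with "pixels" (400x640x3 uint8, red, green, blue), "z_map" (400x640 float32, m along the optical axis (not along the pixel's ray), 0 where there is no reading), "intrinsics" (3x3 intrinsics, pixels), "rvec" (rotation vector, rad) and "tvec" (3), from world to camera coordinates, as OpenCV has them. Camera axes: x right, y down, z forward; pixel columns grow to the right and rows downward; lengths in m; the calibration is good to about 2 mm. A picture is of the moment at which its call begins.
- env.sign_off(): hands the job in; it is judged then, once.
The state is a dict: "t": time; "joint_pos": joint angles; "joint_vel": joint speeds; "joint_torque": joint torques, N m; "eef_pos": TCP position; "eef_rot": TCP orientation; "ft_force": force on the tool from outside, world axes, zero at the start; "moment": the same for the moment, N m; "width": finger opening in m; "gripper_force": force on a finger pad.
Only numpy, scipy, OpenCV 4.12 (cv2) and the standard library are available. Lean on these libraries where they do the work, as an engineer would, in place of code of your own. Each camera call takes 0.05 s, during which the arm holds its last target. There are 200 camera calls.

## Task

Check the lens-seat depth of the light source's free port (the one without a light guide): take the plunger gauge from its rest, push it gently into that port until its collar sits against the rim, then draw it right out, letting nothing but the seat inside push the plunger at its tip. Then hold the gauge still and level, scale side up, with its tip at the video microscope's focus point, in the middle below the ring light. Finish while still holding it there, touching nothing else with it, and leave the other things on the bench where they are.

Things in the scene. Friction and masses are not known exactly. Their poses are not given: they have to be found in the camera images.
- gauge: Plunger gauge, 240 mm, about 0.27 kg, lying level in its rest, axis 45 mm above the table; lifts straight out. Origin: middle of the handle on the axis; x to the tip, z the scale side (up at first). Flat-sided black handle 110 (x) by 18 (y) by 20 mm (z), mass centre at x = 20 mm. Steel stem 10 mm thick to x = 165; stop collar 32 mm across, x = 95 to 105; plunger 6 mm thick, to x = 185.
- gauge_collar (a point): Centre of the collar's front face (toward the tip), at x = 105 mm of the gauge. It comes to the centre of the port's mouth when the gauge is fully in.
- gauge_tip (a point): End of the plunger, at x = 185 mm of the gauge minus the plunger's travel.
- plunger (a joint): How far the plunger is pushed back into the stem, 0 (out, at the start) to 0.018 m. It slides against 1.5 N of friction and stays where it is left.
- gauge_rest: Gauge rest, fixed: aluminium bar 165 x 50 x 8 mm with two grey saddles 36 mm wide, 8 mm thick, up to 54 mm high, at x = -48 and 78 mm; between them the handle is free on both sides. Origin on the table under the middle of the gauge's handle (to within 6 mm along x); x is the way the tip points.
- light_source: Cold light source, fixed: white metal box 200 mm wide, 240 mm deep, 160 mm high, with two ports side by side (100 mm apart) on its front. Origin at the centre of its underside; its front faces its own -x, toward the middle of the table.
- port_open: The free port, left or right by turns: level aluminium socket standing 30 mm out of the front. Origin: centre of its mouth, 95 mm above the table; x points level into it along its axis. Rim 40 mm across, bore 14 mm, with a lead-in cone from 20 mm in the first 8 mm. A lens seat 69 to 75 mm inside pushes the plunger back 5 to 11 mm as the gauge goes in up to its collar.
- port_used: The other port, same form and frame, filled by the fitting of a fixed black gooseneck light guide, which runs up to 66 mm out in front of the mouth and arches back over the box, up to 215 mm above the table.
- microscope: Video microscope on a boom stand, fixed. Origin on the table under its optical axis, on a black plate 150 x 150 x 12 mm. Ring light 72 mm across, underside 230 mm up; tube and camera 50 mm across, up to 405 mm; focus knobs 94 mm over both (x), at y = -42 mm, 300 mm up. Boom at 300 mm height along its -y to the column 310 mm away; foot there 220 x 200 mm.
- focus (a point): The focus point of the microscope, on its vertical optical axis, 120 mm above the table, 110 mm below the ring light.
- petri_dish: Bystander: closed glass dish, 61 mm across, 15 mm high, on the microscope's black plate. Origin at its underside.
- specimen_tray: Bystander: cardboard tray 100 x 70 x 18 mm with specimens. Origin at its underside.
- screwdriver: Bystander: screwdriver 160 mm long, lying along its x. Origin at its underside.
- jar: Bystander: jar 52 mm across, 60 mm high. Origin at its underside.
- loupe: Bystander: black loupe, 38 mm across, 30 mm high. Origin at its underside.
- eyeglasses: Bystander: black-rimmed eyeglasses, 130 mm wide, 135 mm deep, 43 mm high. Origin at the bottom between the lenses.
There are look-alikes about, which are no part of the job. What is shaped like the gauge but blue is not meant.

How it is judged:
By the outcome, as a careful person would: the job done as asked, in the order asked, and still so for the second after the job is handed in, while the arm keeps its last pose, push and grip.
It also fails if it takes over 58 s, if anything falls off the work surface, if the arm or the gripper's body presses on something with over 40 N, if the wrist force passes 120 N, or if a joint passes its speed limit or range.

## Working session

There is one attempt and no reset: what is moved stays moved. The work goes in short steps, Python scripts to look and compute and a tool call to move; the robot and the scene stay as the last step left them, time stands still between calls to the robot, and variables do not carry over. Pictures are saved under pics/ and viewed, at most 10 in all, crops included, and the job is handed in when it is done.

Besides the shell and the picture viewer there is one more tool, called as name(argument=value, ...) on one line, values as JSON. servo_tool: Moves the arm, as the interface text tells. Its arguments: {"type":"object","properties":{"commands":{"type":"array"},"claw":{"type":"number"},"grip_force":{"type":"number"}},"required":["commands"]}

```bash
ls; mkdir -p pics; cat > h.py <<'E'
import numpy as np, cv2
from bench import env
from scipy.spatial.transform import Rotation as R
def grab(n, save=None):
    f=env.grab_frame(n); f['R']=cv2.Rodrigues(np.array(f['rvec'],float))[0]; f['t']=np.array(f['tvec'],float).ravel()
    f['K']=np.array(f['intrinsics'],float)
    if save: cv2.imwrite(save,f['pixels'][:,:,::-1])
    np.savez('last_%s.npz'%n,px=f['pixels'],z=f['z_map'],R=f['R'],t=f['t'],K=f['K'])
    return f
def load(n): return dict(np.load('last_%s.npz'%n))
def cloud(f):
    z=f['z_map'] if 'z_map' in f else f['z']; v,u=np.mgrid[:z.shape[0],:z.shape[1]]
    K=f['K']; c=np.stack([(u-K[0,2])/K[0,0]*z,(v-K[1,2])/K[1,1]*z,z],-1)
    return (c-f['t'].ravel())@f['R']
def ray(f,u,v,h):
    d=f['R'].T@np.linalg.inv(f['K'])@np.array([u,v,1.]); o=-f['R'].T@f['t'].ravel()
    return o+d*(h-o[2])/d[2]
def proj(f,P):
    c=f['R']@np.asarray(P,float)+f['t'].ravel(); p=f['K']@c; return p[:2]/p[2]
E
python3 - <<'E'
from h import *
a=grab('scene'); b=grab('top')
cv2.imwrite('pics/s.png',a['pixels'][:,:,::-1]);cv2.imwrite('pics/t.png',b['pixels'][:,:,::-1])
s=env.observe(); print(s)
for f in(a,b): print(-f['R'].T@f['t'],f['R'][2],f['K'][0,0])
E
```

```text
pics
{'t': 0.1, 'joint_pos': array([-6.55348005e+01,  6.67222232e+00,  8.26307718e+01,  1.31825038e-03,
        9.07557154e+01, -2.16549662e+00]), 'joint_vel': array([ 0.00866801, -0.19454897, -0.05705058, -0.06101571, -0.03207056,
       -0.02808016]), 'joint_torque': array([ 2.60228691e-03, -7.33666348e+01, -6.33786178e+01,  5.27528255e-05,
        5.25191805e-03,  1.23650261e-05]), 'eef_pos': array([ 0.30249612, -0.60324756,  0.23063846]), 'eef_rot': array([-1.79941382e+02, -3.53561305e-03,  2.66307110e+01]), 'ft_force': array([-0.21842081,  0.20528439, -0.80437319]), 'moment': array([-0.02353016, -0.01128822,  0.04171843]), 'gripper_force': 0.0, 'width': 0.08545329430193044}
[0.86371032 0.66759617 0.7035978 ] [-0.35477343 -0.6447538  -0.67707337] 418.8056821077955
[0.3300821  0.08351213 1.00503181] [ 0.2369676   0.00121612 -0.97151679] 441.5796579730368
```

View pics/s.png

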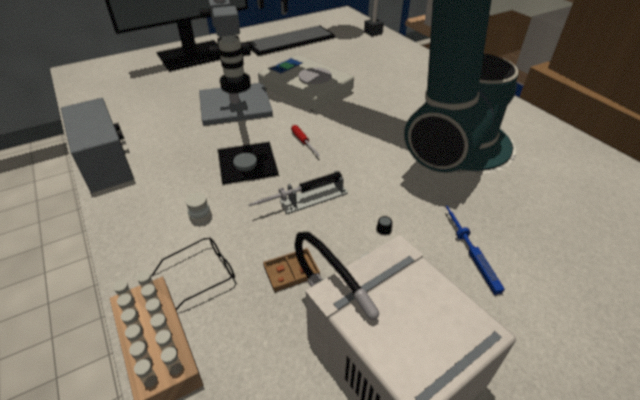

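View pics/t.png

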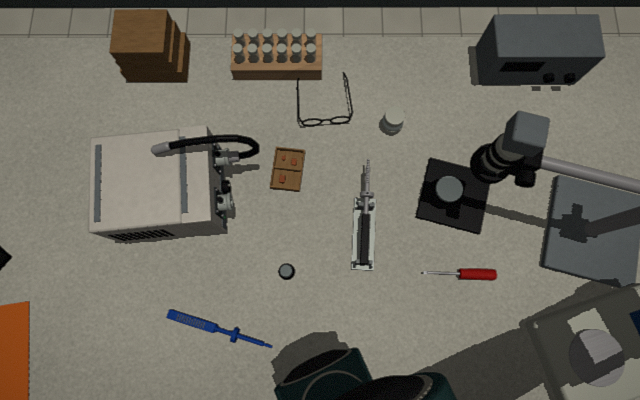

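The top view shows the gauge with its handle near (363,240) and its tip near (367,160). The light source is at (160,185): the gooseneck port is near (230,158) and the free port near (225,200). The microscope plate is at (453,195), and its head is at (500,160). The blue look-alike lies at (220,328).

```bash
python3 - <<'E'
from h import *
np.set_printoptions(precision=4,suppress=True)
b=load('top'); P=cloud(b); px=b['px'].astype(int)
v,u=np.mgrid[:400,:640]
def box(u0,u1,v0,v1): return (u>=u0)&(u<=u1)&(v>=v0)&(v<=v1)&(b['z']>0)
# gauge: points above 0.025
g=box(345,385,150,275)&(P[...,2]>0.03)&(P[...,2]<0.08)
G=P[g]; print('gauge',G.shape,G.min(0),G.max(0))
hd=g&(px.sum(2)<130); H=P[hd]; 
(cx,cy),(w,h),a=cv2.minAreaRect(H[:,:2].astype(np.float32)); print('handle',cx,cy,w,h,a,np.median(H[:,2]))
m=G[:,:2].mean(0); 
for x0 in np.arange(G[:,0].min(),G[:,0].max(),0.012):
    s=G[(G[:,0]>=x0)&(G[:,0]<x0+.012)]; print(x0, s[:,1].min(),s[:,1].max(),s[:,2].max(),len(s))
# light source
t=box(80,240,120,245)&(abs(P[...,2]-.16)<.006); T=P[t]; r=cv2.minAreaRect(T[:,:2].astype(np.float32)); print('box',r,np.median(T[:,2])); print(cv2.boxPoints(r))
q=box(205,245,170,225)&(P[...,2]>.05)&(P[...,2]<.13); Q=P[q]; print('port',len(Q))
for y0 in np.arange(Q[:,1].min(),Q[:,1].max(),0.006):
    s=Q[(Q[:,1]>=y0)&(Q[:,1]<y0+.006)]; print(y0,s[:,0].min(),s[:,0].max(),s[:,2].min(),s[:,2].max(),len(s))
# plate
k=box(405,500,145,240)&(P[...,2]<.03)&(px.sum(2)<110); r=cv2.minAreaRect(P[k][:,:2].astype(np.float32)); print('plate',r,np.median(P[k][:,2])); print(cv2.boxPoints(r))
E
python3 - <<'E'
import cv2
im=cv2.imread('pics/t.png'); a=cv2.resize(im[130:260,190:290],None,fx=4,fy=4); b=cv2.resize(im[130:260,330:430],None,fx=4,fy=4)
cv2.imwrite('pics/c1.png',cv2.hconcat([a,b]))
E
```

```text
gauge (853, 3) [ 0.4187 -0.0289  0.0314] [0.657  0.0155 0.0643]
handle 0.49403977394104004 -0.005711684003472328 0.03268038481473923 0.15053915977478027 86.16967010498047 0.05516928179730626
0.41873089150198306 -0.02027285460433746 0.015493882905238447 0.05841366751525318 99
0.43073089150198307 -0.0115980316300493 0.005857913577480598 0.059389111745466294 45
0.4427308915019831 -0.013980279727535018 0.00540823148006772 0.057875653830053796 55
0.4547308915019831 -0.014246766283471442 0.004550248580781558 0.05915849408592435 47
0.4667308915019831 -0.014819735700222162 0.003033499068917861 0.05931509421304341 53
0.4787308915019831 -0.014828097588104154 0.002767837519335626 0.059643530873483015 45
0.4907308915019831 -0.015219222102707387 0.0021525689873271693 0.05895707493348807 50
0.5027308915019831 -0.01565961876320847 0.0013960642601523643 0.0585059127883568 44
0.5147308915019831 -0.01813708234912038 1.396889947234583e-05 0.059343737608910124 48
0.5267308915019832 -0.014683242071492185 -0.0004831092862508724 0.05527797484237314 24
0.5387308915019832 -0.028881802427550004 0.007264761708
[... 1420 characters left out ...]
577 0.49369769828202825 0.6061080037673412 0.050133540082325574 0.12961629808930208 240
0.3070092827834577 0.49329035553490863 0.6226739746280103 0.05078748461807138 0.12941943460746883 128
0.3130092827834577 0.4920031780084537 0.6229452975249667 0.05043118327145663 0.12867621499134058 141
0.3190092827834577 0.49187824485031273 0.492813784470799 0.11232113035222693 0.12685964417539367 7
0.3250092827834577 0.49185879930268284 0.49185879930268284 0.11644103733828913 0.11644103733828913 1
plate ((0.5808801651000977, -0.2188073843717575), (0.14997272193431854, 0.1484968662261963), 74.38755798339844) 0.012495639179837557
[[ 0.4892 -0.271 ]
 [ 0.6322 -0.311 ]
 [ 0.6726 -0.1666]
 [ 0.5296 -0.1266]]
```

View pics/c1.png

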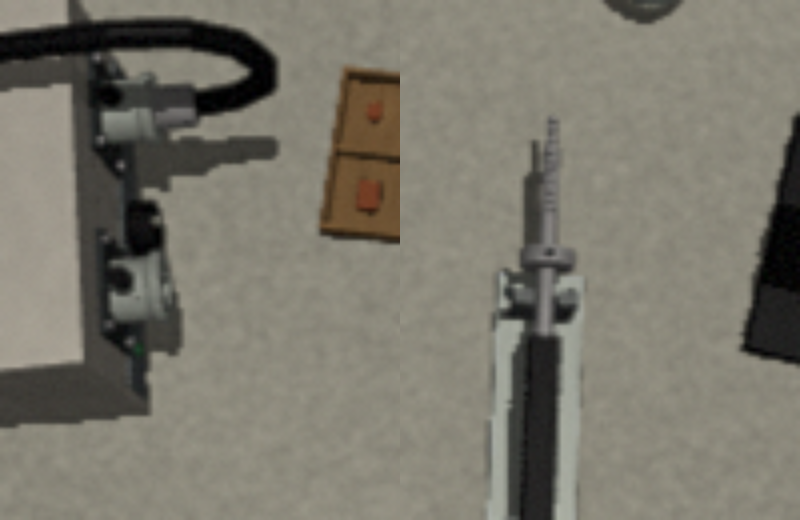

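```bash
cat >> h.py <<'E'
def plan(p,yaw,roll=180,pitch=0):
    s=env.observe(); C=R.from_euler('xyz',s['eef_rot'],degrees=True); T=R.from_euler('xyz',[roll,pitch,yaw],degrees=True)
    d=C.inv().apply(np.array(p)-s['eef_pos']); r=(C.inv()*T).as_rotvec(degrees=True)
    print('plan',np.round(d,4),np.round(r,2),'|',np.round(s['eef_pos'],4),np.round(s['eef_rot'],2),'F',np.round(s['ft_force'],1),'w',round(s['width'],4),'t',round(s['t'],2))
E
python3 - <<'E'
from h import *
np.set_printoptions(precision=4,suppress=True)
b=load('top');P=cloud(b)
for p in [(550,350),(600,350),(535,370),(580,330),(620,290),(530,135),(490,160),(595,190)]: print(p,P[p[1],p[0]])
m=(P[...,2]>.2)&(P[...,2]<.5)&(P[...,0]>.4); Q=P[m]; print(Q.min(0),Q.max(0))
plan([.32,-.28,.25],-4); plan([.4825,-.006,.25],-4)
E
```

```text
(550, 350) [ 0.243  -0.3766  0.0578]
(600, 350) [ 0.2438 -0.4719  0.0686]
(535, 370) [0.3301 0.0835 1.005 ]
(580, 330) [ 0.282  -0.4421  0.0595]
(620, 290) [ 0.3628 -0.5463  0.0454]
(530, 135) [ 0.5709 -0.2157  0.4044]
(490, 160) [ 0.5692 -0.1968  0.297 ]
(595, 190) [ 0.5888 -0.5399  0.0228]
[ 0.4975 -0.5036  0.2   ] [0.656  0.3903 0.4079]
plan [ 0.1605 -0.2811 -0.0191] [-0.06  0.01 30.63] | [ 0.3025 -0.6032  0.2306] [-179.94   -0.     26.63] F [-0.2  0.2 -0.8] w 0.0855 t 0.1
plan [ 0.4286 -0.4532 -0.0189] [-0.06  0.01 30.63] | [ 0.3025 -0.6032  0.2306] [-179.94   -0.     26.63] F [-0.2  0.2 -0.8] w 0.0855 t 0.1
```

servo_tool(commands=[[[0.16,-0.28,-0.03],[0,0,30.6]],[[0.16,-0.28,-0.03],[0,0,30.6]],[[0.16,-0.28,-0.03],[0,0,30.6]],[[0.16,-0.28,-0.03],[0,0,30.6]],[[0.16,-0.28,-0.03],[0,0,30.6]]])

```text
t: 0.52
eef_pos: [0.3134, -0.3944, 0.2501]
eef_rot: [-180.0, 0.0, -4.4]
ft_force: [0.6, 0.3, 0.0]
width: 0.0854
gripper_force: 0.0
```

servo_tool(commands=[[[0.0,-0.21,0.0],[0,0,0]],[[0.0,-0.21,0.0],[0,0,0]],[[0.0,-0.21,0.0],[0,0,0]],[[0.0,-0.21,0.0],[0,0,0]],[[0.02,-0.21,0.0],[0,0,0]]])

```text
t: 0.93
eef_pos: [0.3438, -0.1915, 0.2509]
eef_rot: [180.0, -0.1, -4.0]
ft_force: [1.3, -0.7, 0.2]
width: 0.0856
gripper_force: 0.0
```

servo_tool(commands=[[[0.12,-0.2,0.0],[0,0,0]],[[0.12,-0.2,0.0],[0,0,0]],[[0.12,-0.2,0.0],[0,0,0]],[[0.12,-0.2,0.0],[0,0,0]],[[0.12,-0.2,0.0],[0,0,0]]])

```text
t: 1.35
eef_pos: [0.4653, -0.0204, 0.2506]
eef_rot: [180.0, -0.0, -3.9]
ft_force: [0.7, -1.4, 0.4]
width: 0.0851
gripper_force: 0.0
```

servo_tool(commands=[[[0,0,0.0],[0,0,0]],[[0,0,0.0],[0,0,0]]])

```text
t: 1.52
eef_pos: [0.4651, -0.0209, 0.2499]
eef_rot: [-180.0, 0.1, -3.8]
ft_force: [-0.1, -0.1, 0.5]
width: 0.0853
gripper_force: 0.0
```

```bash
python3 - <<'E'
from h import *
f=grab('wrist','pics/w1.png'); print(env.observe()['eef_pos'],-f['R'].T@f['t'],f['R'],f['K'])
E
```

```text
[ 0.46465329 -0.02211858  0.25009802] [ 0.54058142 -0.02452154  0.39394617] [[-6.61779171e-02 -9.97807770e-01 -3.69844014e-04]
 [-9.53282512e-01  6.31153576e-02  2.95413108e-01]
 [-2.94742152e-01  1.99023900e-02 -9.55369540e-01]] [[279.37728708   0.         320.00482546]
 [  0.         279.37728708 196.49261918]
 [  0.           0.           1.        ]]
```

View pics/w1.png

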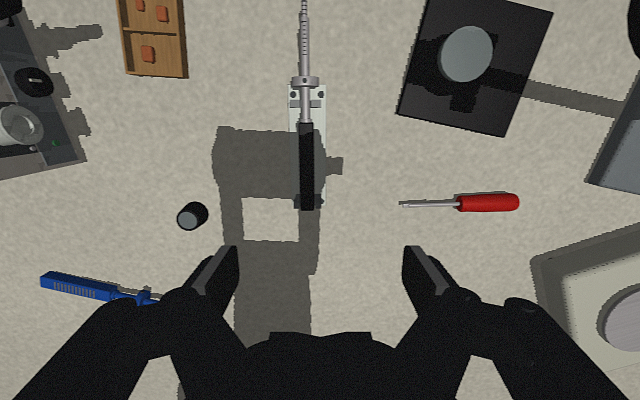

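The wrist view shows the handle from (306,122) to (307,210), the collar near (304,82) and the stem running up to (304,0). The free port's mouth is at the left, near (20,125).

```bash
cat > gg.py <<'E'
from h import *
np.set_printoptions(precision=4,suppress=True)
f=load('wrist');P=cloud(f);px=f['px'].astype(int)
v,u=np.mgrid[:400,:640]
m=(u>285)&(u<330)&(v<215)&(P[...,2]>.049)&(P[...,2]<.062)&(px.sum(2)<120)
H=P[m]; r=cv2.minAreaRect(H[:,:2].astype(np.float32)); print('handle',r,np.median(H[:,2]),len(H))
ax=[]
for x0 in np.arange(.42,.66,.012):
    s=P[(u>280)&(u<330)&(v<215)&(P[...,2]>.0505 if x0<.525 else P[...,2]>.044)&(P[...,2]<.066)&(P[...,0]>=x0)&(P[...,0]<x0+.012)]
    if len(s)>3: print(round(x0,3),s[:,1].min(),s[:,1].max(),(s[:,1].min()+s[:,1].max())/2,s[:,2].max())
c=H[:,:2].mean(0); print(c, np.polyfit(H[:,0],H[:,1],1), H.min(0),H.max(0))
# port mouth
q=(u<60)&(v>90)&(v<160)&(P[...,2]>.07)&(P[...,2]<.13); Q=P[q]; print('port',Q.min(0),Q.max(0),len(Q))
E
python3 gg.py
```

```text
handle ((0.5306270718574524, -0.014430869370698929), (0.03493678197264671, 0.2256905734539032), 82.402587890625) 0.056491956849706315 1154
0.42 -0.018074710562679692 0.017361930952659043 -0.0003563898050103244 0.059057291070281966
0.432 -0.01032256592464256 0.008358893580189049 -0.0009818361722267552 0.05858874923841686
0.444 -0.011179200929037562 0.0070833288508353265 -0.002047936039101118 0.05879432767746177
0.456 -0.0119153361766356 0.0071832225298669086 -0.002366056823384346 0.05820425899017445
0.468 -0.012718736732852082 0.006188448709601937 -0.0032651440116250726 0.05851063761933053
0.48 -0.013759327926605776 0.005419252647524583 -0.004170037639540597 0.059153233672343146
0.492 -0.014593275781466563 0.004242216391945566 -0.005175529694760498 0.05799915883627532
0.504 -0.014387111434209524 0.0031461684803525494 -0.005620471476928487 0.058099384175299376
0.516 -0.015160130381245836 0.002642006445955456 -0.00625906196764519 0.05831374963877127
0.528 -0.013069356922610843 0.00016699319298434426 -0.006451181864813249 0.0544329241684562
0.54 -0.025124449178677847 0.009778774234030967
[... 299 characters left out ...]
6302156573200794
0.588 -0.015933174167277197 -0.006038105740562996 -0.010985639953920096 0.05306237390558009
0.6 -0.01682825416797702 -0.0071160596461499305 -0.011972156907063474 0.05319310313295612
0.612 -0.016935465857937197 -0.00699858332219934 -0.011967024590068268 0.05296731810332097
0.624 -0.01767729232458175 -0.007853855894191956 -0.012765574109386854 0.05284438706161816
0.636 -0.0177889274517731 -0.00916519827604672 -0.01347706286390991 0.05231549836329743
0.648 -0.016911468161811483 -0.011017948780258215 -0.01396470847103485 0.05090977852867992
[ 0.4717 -0.0031] [-0.0655  0.0278] [ 0.4187 -0.0181  0.0498] [0.6448 0.0172 0.0592]
port [0.5083 0.2784 0.07  ] [0.5829 0.3174 0.1177] 2169
```

servo_tool(commands=[[[0.018,-0.019,0.03],[0,0,-0.2]],[[0.018,-0.019,0.07],[0,0,-0.2]],[[0.018,-0.019,0.11],[0,0,-0.2]],[[0.018,-0.019,0.14],[0,0,-0.2]],[[0.018,-0.019,0.14],[0,0,-0.2]]])

```text
t: 1.98
eef_pos: [0.4808, -0.0061, 0.1046]
eef_rot: [180.0, 0.5, -3.9]
ft_force: [-0.6, -0.0, -1.9]
width: 0.0857
gripper_force: 0.0
```

```bash
python3 - <<'E'
from h import *
plan([.4845,-.0043,.026],-3.6)
f=grab('wrist')
E
sed -i 's/(v<215)/(v<330)/g;s/u>280)&(u<330)/u>250)\&(u<390)/' gg.py; python3 gg.py
```

```text
plan [ 0.0042 -0.002   0.0786] [ 0.01  0.46 -0.27] | [ 0.4808 -0.0061  0.1046] [179.99   0.46  -3.87] F [-0.6 -0.  -1.9] w 0.0857 t 1.98
handle ((0.4737977087497711, 0.001692250370979309), (0.02515937201678753, 0.11033017188310623), 86.59303283691406) 0.05648622485125881 3183
0.42 -0.01722300104335076 0.01830092880599472 0.0005389638813219806 0.058360770811979545
0.432 -0.009893752912595012 0.008272954129248342 -0.0008103993916733351 0.05836568972439319
0.444 -0.01059483944673761 0.008184454283577612 -0.0012051925815799993 0.05798223157419392
0.456 -0.01198965468594003 0.007148582081212 -0.0024205363023640145 0.05826776921937015
0.468 -0.012655885976813162 0.006806969113726402 -0.00292445843154338 0.05842415561062749
0.48 -0.013437411935416619 0.005777948293736363 -0.003829731820840128 0.05797398738679719
0.492 -0.014136863834421382 0.005105924467845204 -0.004515469683288089 0.058482087791951354
0.504 -0.01417023075023027 0.0046419768168114 -0.004764126966709435 0.05818233409283206
0.516 -0.014714843872685488 0.002847646548907987 -0.00593359866188875 0.058160784549937186
0.528 -0.013
[... 513 characters left out ...]
.05329843122395813
0.6 -0.01602801238223329 -0.006435728565690301 -0.011231870473961797 0.053660886167705604
0.612 -0.016627171247243024 -0.00666238249392203 -0.011644776870582527 0.05324270919496291
[ 0.4783 -0.0028] [-0.0611  0.0264] [ 0.4181 -0.0141  0.0492] [0.529  0.0169 0.0585]Traceback (most recent call last):
  File "gg.py", line 13, in <module>
    q=(u<60)&(v>90)&(v<160)&(P[...,2]>.07)&(P[...,2]<.13); Q=P[q]; print('port',Q.min(0),Q.max(0),len(Q))
                                                                                ~~~~~^^^
    return umr_minimum(a, axis, None, out, keepdims, initial, where)
ValueError: zero-size array to reduction operation minimum which has no identity
```

servo_tool(commands=[[[0.004,-0.002,0.03],[0,0.4,-0.3]],[[0.004,-0.002,0.055],[0,0.4,-0.3]],[[0.004,-0.002,0.07],[0,0.4,-0.3]],[[0.004,-0.002,0.078],[0,0.4,-0.3]],[[0.004,-0.002,0.078],[0,0.4,-0.3]]])

```text
t: 2.45
eef_pos: [0.4883, -0.0039, 0.0334]
eef_rot: [180.0, -0.4, -3.5]
ft_force: [-0.1, -0.3, -1.6]
width: 0.0853
gripper_force: 0.0
```

servo_tool(commands=[[[0,0,0],[0,0,0]],[[0,0,0],[0,0,0]],[[0,0,0],[0,0,0]],[[0,0,0],[0,0,0]],[[0,0,0],[0,0,0]]], claw=-0.5, grip_force=60)

```text
t: 2.87
eef_pos: [0.4884, -0.0033, 0.0333]
eef_rot: [180.0, -0.5, -3.5]
ft_force: [-0.0, 0.2, 0.1]
width: 0.0255
gripper_force: 0.0
```

servo_tool(commands=[[[0,0,0],[0,0,0]],[[0,0,0],[0,0,0]],[[0,0,0],[0,0,0]],[[0,0,0],[0,0,0]],[[0,0,0],[0,0,0]]], claw=-1, grip_force=60)

```text
t: 3.28
eef_pos: [0.4884, -0.0034, 0.0332]
eef_rot: [180.0, -0.4, -3.5]
ft_force: [-1.1, -2.1, 5.7]
width: 0.0169
gripper_force: 59.1
```

servo_tool(commands=[[[0,0,0],[0,0,0]],[[0,0,0],[0,0,0]],[[0,0,0],[0,0,0]]])

```text
t: 3.53
eef_pos: [0.4884, -0.0034, 0.0332]
eef_rot: [180.0, -0.4, -3.5]
ft_force: [-0.7, -2.1, 5.7]
width: 0.0173
gripper_force: 59.1
```

servo_tool(commands=[[[0,0,0],[0,0,0]],[[0,0,0],[0,0,0]],[[0,0,0],[0,0,0]],[[0,0,0.007],[0,-0.4,0]],[[0,0,0.007],[0,-0.4,0]]], claw=-0.4)

```text
t: 3.95
eef_pos: [0.4876, -0.0032, 0.0243]
eef_rot: [-180.0, 0.1, -3.5]
ft_force: [-0.5, -0.3, -0.1]
width: 0.0256
gripper_force: 0.0
```

servo_tool(commands=[[[0,0,0],[0,0,0]],[[0,0,0],[0,0,0]],[[0,0,0],[0,0,0]]])

```text
t: 4.2
eef_pos: [0.4882, -0.0032, 0.0256]
eef_rot: [-180.0, 0.0, -3.5]
ft_force: [0.2, 0.4, -0.2]
width: 0.0256
gripper_force: 0.0
```

servo_tool(commands=[[[0,0,0],[0,0,0]],[[0,0,0],[0,0,0]],[[0,0,0],[0,0,0]],[[0,0,0],[0,0,0]],[[0,0,0],[0,0,0]]], claw=-1, grip_force=80)

```text
t: 4.62
eef_pos: [0.4883, -0.0034, 0.0258]
eef_rot: [180.0, -0.0, -3.5]
ft_force: [-0.1, -2.7, 4.2]
width: 0.0165
gripper_force: 78.3
```

servo_tool(commands=[[[0,0,-0.01],[0,0,0]],[[0,0,-0.03],[0,0,0]],[[0,0,-0.06],[0,0,0]],[[0,0,-0.1],[0,0,0]],[[0,0,-0.13],[0,0,0]]])

```text
t: 5.03
eef_pos: [0.4879, -0.003, 0.1586]
eef_rot: [-180.0, -0.0, -3.5]
ft_force: [1.2, -0.2, -1.5]
width: 0.0169
gripper_force: 78.3
```

servo_tool(commands=[[[0,0,0],[0,0,0]],[[0,0,0],[0,0,0]],[[0,0,0],[0,0,0]]])

```text
t: 5.28
eef_pos: [0.4877, -0.0031, 0.1548]
eef_rot: [-180.0, 0.1, -3.5]
ft_force: [-0.1, -0.1, -2.7]
width: 0.0168
gripper_force: 78.5
```

```bash
python3 - <<'E'
from h import *
np.set_printoptions(precision=4,suppress=True)
f=grab('wrist','pics/w2.png'); s=env.observe(); T=R.from_euler('xyz',s['eef_rot'],degrees=True)
plan([.55,.1,.156],96.25)
P=cloud(f); L=(P.reshape(-1,3)-s['eef_pos'])@T.as_matrix()
m=(abs(L[:,1])<.022)&(abs(L[:,2]+.02)<.025)&(L[:,0]>0.02)&(L[:,0]<.2)&(f['z_map'].ravel()>0)
L=L[m]
for x0 in np.arange(.02,.2,.01):
    q=L[(L[:,0]>=x0)&(L[:,0]<x0+.01)]
    if len(q)>2: print(round(x0,3),q[:,1].min(),q[:,1].max(),q[:,2].min(),np.median(q[:,2]),len(q))
E
```

```text
plan [ 0.0562 -0.1067 -0.0019] [ -0.11   0.08 -99.72] | [ 0.4875 -0.0031  0.1542] [-179.99    0.12   -3.47] F [-1.7 -0.6 -2.5] w 0.0167 t 5.33
0.02 -0.010072169398573437 0.007565334033173541 -0.033210424122107916 -0.03115878296081919 822
0.03 -0.010248112317135797 0.00782947625654787 -0.03348494072859126 -0.0311250861523341 922
0.04 -0.009628598229786782 0.007150504586059167 -0.031785436465266416 -0.026236851754159764 772
0.05 -0.005951093179281832 0.0034414180115504745 -0.027643278575412777 -0.025378136597772397 510
0.06 -0.0061976682214889695 0.0038018022897993724 -0.027721788640121 -0.02529950821684116 553
0.07 -0.006201766385313275 0.0037010065344775327 -0.02750828132782358 -0.02518624722118617 616
0.08 -0.016817413364230278 0.014430708989349401 -0.041184756482758225 -0.034842217776098486 2307
0.09 -0.016361824590629438 0.01398063800954773 -0.037598825999208114 -0.02550837756359939 665
0.1 -0.006197696081912758 0.003769854133437093 -0.027962746370949546 -0.025159556390084468 765
0.11 -0.006075040774737727 0.003611788703187254 -0.0277586251070115 -0.02509661654999051 382
```

View pics/w2.png

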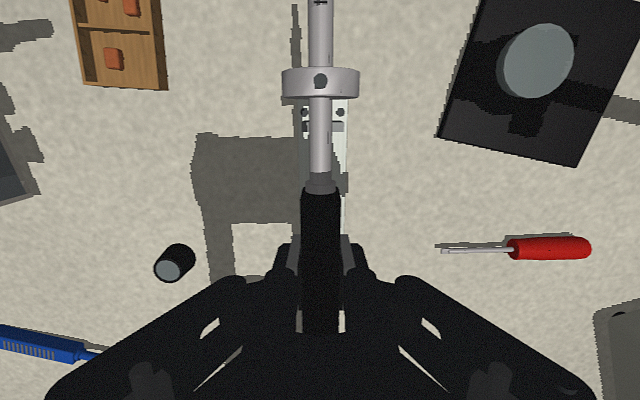

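servo_tool(commands=[[[0,0,0],[0,0,-7]],[[0,0,0],[0,0,-14]],[[0,0,0],[0,0,-21]],[[0,0,0],[0,0,-28]],[[0,0,0],[0,0,-35]]])

```text
t: 5.75
eef_pos: [0.4875, -0.0031, 0.1539]
eef_rot: [-179.9, 0.1, 31.9]
ft_force: [-0.2, -0.0, -1.8]
width: 0.0165
gripper_force: 78.3
```

servo_tool(commands=[[[0,0,0],[0,0,-7]],[[0,0,0],[0,0,-14]],[[0,0,0],[0,0,-21]],[[0,0,0],[0,0,-28]],[[0,0,0],[0,0,-35]]])

```text
t: 6.17
eef_pos: [0.4875, -0.0031, 0.1539]
eef_rot: [-179.8, 0.1, 66.9]
ft_force: [0.4, -0.2, -2.1]
width: 0.0168
gripper_force: 78.3
```

servo_tool(commands=[[[0,0,0],[0,0,-7]],[[0,0,0],[0,0,-14]],[[0,0,0],[0,0,-21]],[[0,0,0],[0,0,-27]],[[0,0,0],[0,0,-29.7]]])

```text
t: 6.58
eef_pos: [0.4875, -0.0031, 0.1539]
eef_rot: [-179.8, -0.0, 96.6]
ft_force: [0.8, 0.4, -2.8]
width: 0.0166
gripper_force: 78.3
```

servo_tool(commands=[[[0,0,0],[0,0,0]],[[0,0,0],[0,0,0]],[[0,0,0],[0,0,0]]])

```text
t: 6.83
eef_pos: [0.4878, -0.0032, 0.1548]
eef_rot: [-179.9, -0.0, 96.1]
ft_force: [-0.6, -0.4, -0.8]
width: 0.0165
gripper_force: 78.3
```

```bash
python3 - <<'E'
from h import *
plan([.5735,.0400,.0758],96.25)
E
```

```text
plan [0.0338 0.0899 0.0789] [-0.07 -0.01 -0.13] | [ 0.4878 -0.0032  0.1548] [-1.7993e+02 -1.0000e-02  9.6120e+01] F [-0.6 -0.4 -0.8] w 0.0165 t 6.83
```

servo_tool(commands=[[[0.01,0.03,0.02],[0,0,-0.1]],[[0.02,0.06,0.04],[0,0,-0.1]],[[0.034,0.09,0.06],[0,0,-0.1]],[[0.034,0.09,0.075],[0,0,-0.1]],[[0.034,0.09,0.079],[0,0,-0.1]]])

```text
t: 7.25
eef_pos: [0.5732, 0.041, 0.0727]
eef_rot: [-179.7, -0.0, 96.3]
ft_force: [-0.0, 0.6, -2.9]
width: 0.0168
gripper_force: 79.0
```

servo_tool(commands=[[[0,0,0],[0,0,0]],[[0,0,0],[0,0,0]],[[0,0,0],[0,0,0]],[[0,0,0],[0,0,0]]])

```text
t: 7.58
eef_pos: [0.5741, 0.04, 0.0782]
eef_rot: [179.9, 0.0, 96.3]
ft_force: [-0.2, -0.1, -2.2]
width: 0.0168
gripper_force: 79.0
```

```bash
cat > look.py <<'E'
from h import *
import sys
np.set_printoptions(precision=4,suppress=True)
tag=sys.argv[1]
a=grab('top');w=grab('wrist')
s=env.observe(); plan([.5735,.0400,.0758],96.25)
def crop(f,u0,u1,v0,v1,k): return cv2.resize(f['pixels'][v0:v1,u0:u1,::-1],None,fx=k,fy=k,interpolation=cv2.INTER_CUBIC)
A=crop(a,190,350,160,260,4); W=crop(w,160,480,0,200,2)
cv2.imwrite('pics/%s.png'%tag,cv2.vconcat([A[:300],cv2.resize(W,(640,400))[:300]]))
u=np.array([np.cos(np.radians(96.25)),np.sin(np.radians(96.25)),0]); l=np.array([-u[1],u[0],0]); M=np.array([.5476,.2780,.095])
for f,n in((a,'top'),(w,'wrist')):
    P=cloud(f).reshape(-1,3); P=P[f['z_map'].ravel()>0]-M; L=np.c_[P@u,P@l,P[:,2]]
    L=L[(abs(L[:,1])<.03)&(abs(L[:,2])<.03)&(L[:,0]>-.2)&(L[:,0]<.035)]
    print(n)
    for x0 in np.arange(-.18,.035,.01):
        q=L[(L[:,0]>=x0)&(L[:,0]<x0+.01)]
        if len(q)>2: print(round(x0,3),'y',q[:,1].min(),q[:,1].max(),'mid %.4f'%((q[:,1].min()+q[:,1].max())/2),'z',q[:,2].min(),q[:,2].max(),len(q))
E
python3 look.py p1
```

```text
plan [-0.     -0.0006  0.002 ] [0.1  0.01 0.05] | [0.5741 0.0401 0.0778] [179.9    0.01  96.3 ] F [-0.9  0.2 -2.4] w 0.0168 t 7.68
top
-0.17 y -0.014780267373165984 0.01402524774905638 mid -0.0004 z 0.0006574962417216085 0.0201319157706788 18
-0.16 y -0.015652788995080675 0.01480254342609194 mid -0.0004 z 0.004179740836338541 0.02168371174578089 62
-0.15 y -0.004117360650054409 0.004040164808225368 mid -0.0000 z 0.0009078086186383311 0.008438756392809582 22
-0.14 y -0.005273971149122042 0.0035942800962253125 mid -0.0008 z 0.002142070179996472 0.010664888554761665 23
-0.13 y -0.0045413358892518645 0.0037958107871719883 mid -0.0004 z -0.0007463216533885458 0.010182152617384962 19
-0.12 y -0.005543784512848824 0.0036251982123465176 mid -0.0010 z 0.00323569136757354 0.010308547279517369 23
-0.11 y -0.005100860661810387 0.004058326528412604 mid -0.0005 z 0.002604470976156986 0.009574474474087422 22
-0.1 y -0.0053558724163411675 0.003868560317814578 mid -0.0007 z 0.004193484884900983 0.010555310488060674 19
-0.09 y -0.002000933804663881 0.0016001095322662434 mid -0.0002 z 0.002157007595863
[... 545 characters left out ...]
895 0.02991864875839001 30
wrist
-0.18 y -0.006281262510338933 0.0037450898677141116 mid -0.0013 z 0.0027061573813506185 0.00977221994053079 545
-0.17 y -0.006156541194640795 0.0037110718176108725 mid -0.0012 z 0.002631455996024365 0.010624257191013342 594
-0.16 y -0.01682370104993331 0.014245775778635611 mid -0.0013 z -0.010420362341969386 0.022625553396526818 2095
-0.15 y -0.016859951388091526 0.014030979615439806 mid -0.0014 z 0.0027200280904038088 0.020947280062287105 870
-0.14 y -0.0061912458640853 0.003716789250443633 mid -0.0012 z 0.001958032109548563 0.01029642449643424 751
-0.13 y -0.006048253868999352 0.003626641155553873 mid -0.0012 z 0.0022526776606156124 0.010027591971120034 475
```

View pics/p1.png

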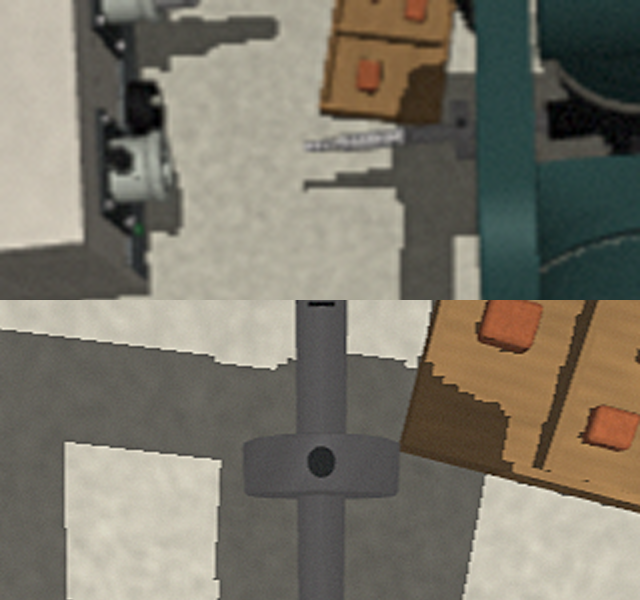

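servo_tool(commands=[[[0.015,-0.0015,0],[0,0,0]],[[0.03,-0.0015,0],[0,0,0]],[[0.045,-0.0015,0],[0,0,0]],[[0.05,-0.0015,0],[0,0,0]],[[0.05,-0.0015,0],[0,0,0]]])

```text
t: 8.1
eef_pos: [0.5668, 0.0906, 0.0771]
eef_rot: [180.0, -0.0, 96.4]
ft_force: [-0.5, -0.6, -2.1]
width: 0.0165
gripper_force: 79.1
```

servo_tool(commands=[[[0,0,0],[0,0,0]],[[0,0,0],[0,0,0]],[[0,0,0],[0,0,0]],[[0,0,0],[0,0,0]],[[0,0,0],[0,0,0]]])

```text
t: 8.52
eef_pos: [0.567, 0.0895, 0.0766]
eef_rot: [180.0, 0.0, 96.3]
ft_force: [0.4, 0.6, -3.0]
width: 0.0167
gripper_force: 79.1
```

```bash
python3 look.py p2 | grep -v '^wrist' ; python3 - <<'E'
from h import *
np.set_printoptions(precision=4,suppress=True)
f=load('top');P=cloud(f).reshape(-1,3);u=np.array([np.cos(np.radians(96.25)),np.sin(np.radians(96.25)),0]); l=np.array([-u[1],u[0],0]); M=np.array([.5476,.2780,.095])
P=P[f['z'].ravel()>0]-M; L=np.c_[P@u,P@l,P[:,2]]
for a,b,n in((-.09,-.055,'stem'),(-.035,-.02,'plunger'),(0.003,.028,'port')):
    q=L[(L[:,0]>a)&(L[:,0]<b)&(abs(L[:,1])<.02)&(L[:,2]>-.005)&(L[:,2]<.03)]; c=q[abs(q[:,1]-np.median(q[:,1]))<.003]; print(n,len(c),'z',np.median(c[:,2]),np.percentile(c[:,2],[20,80]))
E
```

```text
plan [-0.05    0.0011  0.0008] [-0.    0.    0.06] | [0.5669 0.0896 0.0766] [-180.      0.     96.31] F [-0.3 -0.2 -3.1] w 0.0167 t 8.62
top
-0.18 y 0.006951604955688306 0.009955569356519764 mid 0.0085 z -0.006865926503034955 0.013505482736511934 9
-0.17 y -0.004181731381769621 0.010522866383357 mid 0.0032 z -0.003259166073294878 0.014517282140893942 30
-0.16 y -0.008719562038593783 0.010039943537495407 mid 0.0007 z -0.006617366669476821 0.013283924824474908 43
-0.15 y -0.003191106162757204 0.006682176909865502 mid 0.0017 z 0.0004654694216783689 0.010113011808065925 24
-0.14 y -0.0035415517294862123 0.005601349590186487 mid 0.0010 z 0.002585089829606105 0.007562084181622214 11
-0.1 y -0.003735425049768474 0.005633558838111583 mid 0.0009 z 0.003141314030734768 0.010236196881216547 16
-0.09 y -0.002569462280856691 0.005995464823683846 mid 0.0017 z 0.002656524573817376 0.008361979889281501 20
-0.08 y -0.005093726726830146 0.005306029088396154 mid 0.0001 z -0.0013227267009482818 0.009096253383363631 24
-0.07 y -0.002563406960453397 0.005566725025572836 mid 0.0015 z -0.0001008574668098505
[... 1559 characters left out ...]
 548
-0.12 y -0.0044600147287741495 0.005410029100256926 mid 0.0005 z 0.0010351344104842508 0.00884640348353126 597
-0.11 y -0.015169772753951696 0.016124993569687725 mid 0.0005 z -0.012079774053261758 0.021167488413271374 2104
-0.1 y -0.015252640498518565 0.015805132992924884 mid 0.0003 z 0.0005363609703452205 0.019367862667727262 872
-0.09 y -0.00451005291369074 0.005446299488867107 mid 0.0005 z 0.00101265456650311 0.008677011589284175 755
-0.08 y -0.004327434684904054 0.005378063578753635 mid 0.0005 z 0.0012054566631169855 0.00905493288110755 477
stem 54 z 0.0051939191960448175 [0.0034 0.0066]
plunger 15 z 0.003022966885147832 [0.0021 0.0045]
port 41 z 0.017131410715176848 [0.0148 0.0191]
```

View pics/p2.png

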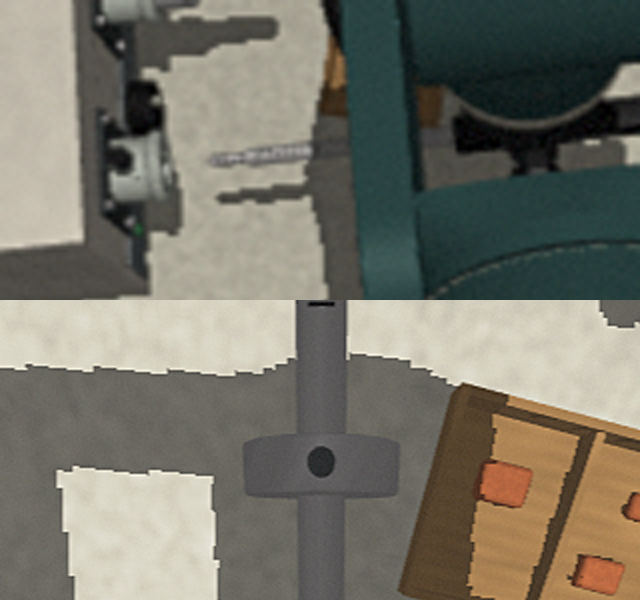

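servo_tool(commands=[[[0.008,0,0.0005],[0,0,0]],[[0.016,0,0.0005],[0,0,0]],[[0.024,0,0.0005],[0,0,0]],[[0.032,0,0.0005],[0,0,0]],[[0.036,0,0.0005],[0,0,0]]])

```text
t: 9.03
eef_pos: [0.5627, 0.1271, 0.0761]
eef_rot: [-180.0, -0.0, 96.4]
ft_force: [1.1, 0.3, -2.3]
width: 0.017
gripper_force: 79.1
```

servo_tool(commands=[[[0.004,0,0],[0,0,0]],[[0.008,0,0],[0,0,0]],[[0.012,0,0],[0,0,0]],[[0.016,0,0],[0,0,0]],[[0.018,0,0],[0,0,0]]])

```text
t: 9.45
eef_pos: [0.5609, 0.144, 0.0761]
eef_rot: [-180.0, -0.0, 96.3]
ft_force: [-0.5, -0.3, -1.7]
width: 0.017
gripper_force: 79.1
```

servo_tool(commands=[[[0,0,0],[0,0,0]],[[0,0,0],[0,0,0]]])

```text
t: 9.62
eef_pos: [0.561, 0.1435, 0.0761]
eef_rot: [180.0, 0.0, 96.3]
ft_force: [0.3, 0.5, -2.9]
width: 0.017
gripper_force: 79.1
```

servo_tool(commands=[[[0.006,0,0],[0,0,0]],[[0.012,0,0],[0,0,0]],[[0.018,0,0],[0,0,0]],[[0.024,0,0],[0,0,0]],[[0.03,0,0],[0,0,0]]])

```text
t: 10.03
eef_pos: [0.5575, 0.1741, 0.0761]
eef_rot: [-180.0, -0.0, 96.3]
ft_force: [-0.8, -1.0, -2.5]
width: 0.0171
gripper_force: 79.1
```

servo_tool(commands=[[[0.003,0,0],[0,0,0]],[[0.006,0,0],[0,0,0]],[[0.009,0,0],[0,0,0]],[[0.011,0,0],[0,0,0]],[[0.011,0,0],[0,0,0]]])

```text
t: 10.45
eef_pos: [0.5564, 0.1846, 0.0761]
eef_rot: [-180.0, -0.0, 96.3]
ft_force: [0.3, 0.6, -2.1]
width: 0.0168
gripper_force: 79.1
```

servo_tool(commands=[[[0.0005,0,0],[0,0,0]],[[0.001,0,0],[0,0,0]],[[0.0015,0,0],[0,0,0]],[[0.002,0,0],[0,0,0]]])

```text
t: 10.78
eef_pos: [0.5562, 0.1862, 0.0761]
eef_rot: [180.0, 0.0, 96.3]
ft_force: [-0.8, 0.0, -2.2]
width: 0.0168
gripper_force: 79.1
```

```bash
python3 - <<'E'
from h import *
s=env.observe(); u=np.array([np.cos(np.radians(96.25)),np.sin(np.radians(96.25)),0]); M=np.array([.5476,.2780,.095])
print((s['eef_pos']-M)@u, s['ft_force']@u, s['ft_force'])
w=grab('wrist'); cv2.imwrite('pics/w3.png',w['pixels'][:,:,::-1])
E
```

```text
-0.09219142499332872 0.129302312158339 [-0.80332943  0.04209655 -2.19348947]
```

View pics/w3.png

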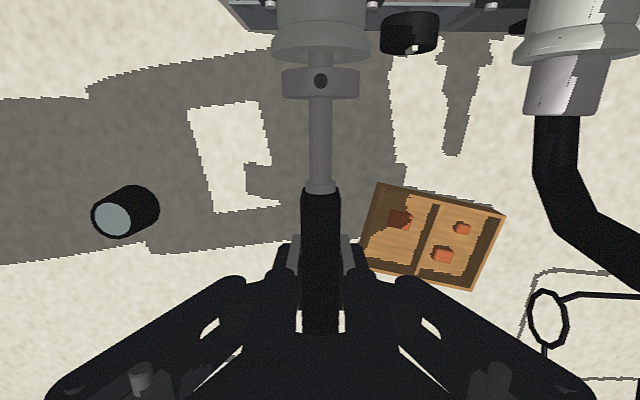

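The wrist view shows the collar at (320,82), just short of the port rim, which is near (320,55). A small gap is still visible.

```bash
cat > gap.py <<'E'
from h import *
f=load('wrist');P=cloud(f);
u=np.array([np.cos(np.radians(96.25)),np.sin(np.radians(96.25)),0]); M=np.array([.5476,.2780,.095])
for c in (295,305,335,345):
    print(c,[(v,round(float((P[v,c]-M)@u)*1e3,1),round(float(P[v,c,2])*1e3)) for v in range(30,100,4)])
E
python3 gap.py
```

```text
295 [(30, 10.2, 113), (34, 8.6, 114), (38, 7.4, 114), (42, 6.5, 113), (46, 5.3, 113), (50, 4.8, 109), (54, 4.8, 101), (58, 5.1, 91), (62, 5.0, 82), (66, 14.6, 2), (70, -1.9, 109), (74, -3.2, 109), (78, -4.6, 109), (82, -6.0, 110), (86, -7.3, 108), (90, -8.7, 109), (94, -10.1, 108), (98, -10.9, 93)]
305 [(30, 9.8, 114), (34, 8.3, 115), (38, 7.1, 116), (42, 5.9, 116), (46, 5.0, 114), (50, 5.1, 107), (54, 6.8, 90), (58, 5.4, 89), (62, 4.9, 82), (66, 14.6, 2), (70, -2.3, 112), (74, -3.4, 110), (78, -4.8, 111), (82, -6.2, 112), (86, -7.5, 111), (90, -8.8, 111), (94, -10.3, 112), (98, -10.9, 94)]
335 [(30, 9.6, 115), (34, 8.5, 115), (38, 6.8, 117), (42, 5.8, 116), (46, 5.0, 114), (50, 4.7, 109), (54, 6.9, 89), (58, 5.6, 88), (62, 4.8, 83), (66, 14.5, 3), (70, -2.1, 111), (74, -3.4, 111), (78, -4.8, 111), (82, -6.2, 112), (86, -7.6, 112), (90, -8.8, 111), (94, -10.2, 110), (98, -10.9, 94)]
345 [(30, 9.7, 115), (34, 8.3, 116), (38, 7.2, 115), (42, 6.1, 115), (46, 4.9, 115), (50, 4.5, 110), (54, 4.9, 101), (58, 4.9, 92), (62, 4.7, 84), (66, 14.7, 1), (70, -1.9, 110), (74, -3.3, 110), (78, -4.7, 110), (82, -6.0, 110), (86, -7.2, 108), (90, -8.7, 108), (94, -10.1, 108), (98, -10.9, 94)]
```

servo_tool(commands=[[[0.0005,0,0],[0,0,0]],[[0.001,0,0],[0,0,0]],[[0.0015,0,0],[0,0,0]],[[0.002,0,0],[0,0,0]],[[0.002,0,0],[0,0,0]]])

```text
t: 11.25
eef_pos: [0.556, 0.1883, 0.0761]
eef_rot: [180.0, 0.0, 96.3]
ft_force: [-0.4, -0.3, -2.2]
width: 0.0168
gripper_force: 79.1
```

servo_tool(commands=[[[0.0007,0,0],[0,0,0]],[[0.0014,0,0],[0,0,0]],[[0.002,0,0],[0,0,0]],[[0.0025,0,0],[0,0,0]]])

```text
t: 11.58
eef_pos: [0.5557, 0.1908, 0.0761]
eef_rot: [-180.0, 0.0, 96.3]
ft_force: [-0.4, -1.3, -2.6]
width: 0.0172
gripper_force: 79.1
```

servo_tool(commands=[[[0.0005,0,0],[0,0,0]],[[0.0005,0,0],[0,0,0]]])

```text
t: 11.75
eef_pos: [0.5556, 0.1913, 0.0761]
eef_rot: [-180.0, -0.0, 96.3]
ft_force: [0.5, -1.5, -1.7]
width: 0.0168
gripper_force: 79.1
```

servo_tool(commands=[[[0.0005,0,0],[0,0,0]],[[0.0005,0,0],[0,0,0]]])

```text
t: 11.92
eef_pos: [0.5556, 0.1917, 0.0761]
eef_rot: [-180.0, 0.0, 96.3]
ft_force: [-0.5, -0.9, -2.1]
width: 0.0168
gripper_force: 79.1
```

```bash
python3 -c "
from h import *
grab('wrist'); print(env.observe()['ft_force'])"; python3 gap.py | grep -E '^(295|345)'
```

```text
[ 0.44173325 -2.4170249  -2.40736004]
295 [(30, 16.3, 111), (34, 15.0, 111), (38, 14.0, 110), (42, 12.5, 111), (46, 11.0, 112), (50, 9.7, 112), (54, 8.4, 113), (58, 6.8, 114), (62, 5.6, 114), (66, 5.0, 110), (70, 3.9, 108), (74, 2.3, 110), (78, 1.0, 109), (82, -0.4, 110), (86, -1.7, 108), (90, -3.2, 110), (94, -4.5, 109), (98, -5.3, 93)]
345 [(30, 16.0, 112), (34, 15.1, 111), (38, 13.9, 110), (42, 12.3, 112), (46, 10.8, 113), (50, 9.4, 114), (54, 8.1, 115), (58, 6.7, 116), (62, 5.7, 113), (66, 4.8, 111), (70, 3.8, 108), (74, 2.3, 110), (78, 1.1, 109), (82, -0.3, 109), (86, -1.8, 110), (90, -3.2, 110), (94, -4.5, 108), (98, -5.3, 93)]
```

servo_tool(commands=[[[0.0005,0,0],[0,0,0]],[[0.0005,0,0],[0,0,0]]])

```text
t: 12.13
eef_pos: [0.5556, 0.1918, 0.0761]
eef_rot: [-180.0, 0.1, 96.3]
ft_force: [-0.4, -6.9, -2.3]
width: 0.0165
gripper_force: 79.3
```

servo_tool(commands=[[[0.0005,0,0],[0,0,0]],[[0.0005,0,0],[0,0,0]]])

```text
t: 12.3
eef_pos: [0.5555, 0.1918, 0.0761]
eef_rot: [-180.0, 0.1, 96.3]
ft_force: [0.1, -9.8, -1.6]
width: 0.0169
gripper_force: 79.3
```

servo_tool(commands=[[[0,0,0],[0,0,0]],[[-0.004,0,0],[0,0,0]],[[-0.012,0,0],[0,0,0]],[[-0.022,0,0],[0,0,0]],[[-0.034,0,0],[0,0,0]]])

```text
t: 12.72
eef_pos: [0.5593, 0.1582, 0.0761]
eef_rot: [180.0, -0.0, 96.4]
ft_force: [1.2, 0.4, -2.1]
width: 0.0166
gripper_force: 79.2
```

servo_tool(commands=[[[-0.012,0,0],[0,0,0]],[[-0.024,0,0],[0,0,0]],[[-0.036,0,0],[0,0,0]],[[-0.048,0,0],[0,0,0]],[[-0.06,0,0],[0,0,0]]])

```text
t: 13.13
eef_pos: [0.566, 0.0979, 0.0761]
eef_rot: [180.0, -0.0, 96.3]
ft_force: [0.7, -0.7, -2.3]
width: 0.0168
gripper_force: 79.2
```

servo_tool(commands=[[[-0.014,0,0],[0,0,0]],[[-0.028,0,0],[0,0,0]],[[-0.042,0,0],[0,0,0]],[[-0.056,0,0],[0,0,0]],[[-0.06,0,0],[0,0,0]]])

```text
t: 13.55
eef_pos: [0.5727, 0.0374, 0.0761]
eef_rot: [-180.0, 0.0, 96.3]
ft_force: [1.5, 0.2, -2.4]
width: 0.0169
gripper_force: 79.2
```

```bash
sed -i 's/A\[:300\],cv2.resize(W,(640,400))\[:300\]/A[:200],cv2.resize(W,(640,400))[:300]/' look.py; python3 look.py p3 | sed '/^wrist/,$d'
```

```text
plan [0.0012 0.0011 0.0002] [-0.01 -0.    0.  ] | [0.5726 0.0387 0.076 ] [-179.99   -0.     96.25] F [-0.   0.1 -1.8] w 0.0167 t 13.65
top
-0.17 y -0.012413107848359004 0.01676451986169271 mid 0.0022 z 0.0009654301510449992 0.018907957850121365 36
-0.16 y -0.013544758226332863 0.016567366311343017 mid 0.0015 z -0.0016761366042517961 0.01849972968531577 51
-0.15 y -0.0025771221691819604 0.0052090902372088 mid 0.0013 z -0.002326888262387805 0.008386221413644548 22
-0.14 y -0.004260995059490476 0.005315710906134307 mid 0.0005 z 0.001650997816242769 0.00707194335995269 23
-0.13 y -0.002712006425162759 0.005229271503858035 mid 0.0013 z 0.0002613460837739279 0.007709074316623571 18
-0.12 y -0.003999343125432546 0.005272807251017779 mid 0.0006 z 0.001108400810195101 0.007672127722653341 24
-0.11 y -0.003030960727882861 0.004994853335641921 mid 0.0010 z -0.00042179581847304193 0.007445414734067596 20
-0.1 y -0.003270693317461447 0.005860989436510605 mid 0.0013 z 0.000462526532003682 0.006056025755817929 18
-0.09 y -0.0011489791998752971 0.0035063754660169255 mid 0.0012 z 0.0010921418770471064 0.004545585405186334 12
0.0 y -0.01802354126869543 0.020330237630249392 mid 0.0012 z -0.01790576660305747 0.022314072492412254 118
0.01 y -0.015560218289461823 0.017425134310166925 mid 0.0009 z 0.001892169591830653 0.029507659041506262 74
0.02 y -0.027368808253320456 0.028431707259761976 mid 0.0005 z -0.029946577658637258 0.029911977729316835 155
0.03 y -0.024266875232006855 0.02997285312275731 mid 0.0029 z -0.027575532990881738 0.029717667567095277 29
```

```bash
cat > prof.py <<'E'
from h import *
f=load('top'); g=cv2.cvtColor(f['px'],cv2.COLOR_RGB2GRAY).astype(np.float32)
u=np.array([np.cos(np.radians(96.25)),np.sin(np.radians(96.25)),0]); l=np.array([-u[1],u[0],0])
C=np.array([.5726,.0387,.0953])  # TCP ; lateral +0
offs=np.arange(-.007,.0071,.001)
print('s  ',[round(o*1e3) for o in offs])
for s in np.arange(.118,.182,.002):
    pts=np.array([proj(f,C+u*s+l*o) for o in offs],np.float32)
    print(round(s,3),cv2.remap(g,pts[:,0].reshape(1,-1),pts[:,1].reshape(1,-1),cv2.INTER_LINEAR).astype(int).ravel())
E
python3 prof.py
python3 - <<'E'
import cv2,numpy as np
d=np.load('last_top.npz'); im=d['px'][180:215,225:345,::-1]; cv2.imwrite('pics/p4.png',cv2.resize(im,None,fx=6,fy=6,interpolation=cv2.INTER_CUBIC))
E
```

```text
s   [-7, -6, -5, -4, -3, -2, -1, 0, 1, 2, 3, 4, 5, 6, 7]
0.118 [ 84 101 120 134 146 151 148 142 130 118  98  78  74  72  73]
0.12 [128 131 134 139 145 148 149 143 131 116  96  78  78  76  76]
0.122 [161 150 143 143 143 145 146 138 128 115 100  95 108 118 123]
0.124 [163 150 140 138 137 144 151 141 129 119 108 117 140 153 157]
0.126 [158 144 136 132 131 138 142 135 128 116 102 121 150 164 168]
0.128 [155 140 137 135 142 154 156 144 131 115 100 130 157 167 172]
0.13 [155 142 137 132 139 149 148 141 131 114 106 128 148 160 170]
0.132 [158 148 140 134 150 166 158 145 130 115 113 128 143 156 169]
0.134 [161 149 135 130 145 157 147 137 124 112 113 121 135 154 167]
0.136 [169 156 140 140 155 163 154 144 128 111 112 114 130 154 166]
0.138 [173 155 138 141 150 152 146 135 115  97 102 106 130 157 168]
0.14 [172 152 133 143 154 154 150 137 115 102 101 105 134 162 169]
0.142 [167 148 133 138 144 142 141 131 118 110 104 110 138 162 167]
0.144 [164 150 142 144 145 146 146 135 123 113 104 117 144 162 165]
0.146 [157 146 143 143 145 148 148 135 123 117 111 129 153 166 170]
0.148 [159 154 146 139 139
[... 425 characters left out ...]
8 153 166 171 175 174]
0.162 [168 169 169 162 155 154 152 154 156 160 165 170 173 174 173]
0.164 [169 169 169 167 165 164 164 167 170 171 172 174 176 176 173]
0.166 [168 169 170 172 173 173 173 173 174 173 172 173 174 174 173]
0.168 [164 166 170 174 175 175 175 174 173 173 172 174 175 175 174]
0.17 [166 169 172 176 177 178 176 173 171 171 171 174 176 175 175]
0.172 [168 170 173 176 175 175 173 170 168 168 169 172 174 175 175]
0.174 [168 169 171 172 172 172 169 167 167 167 168 170 172 173 173]
0.176 [169 169 170 170 170 170 169 168 168 168 169 169 170 170 170]
0.178 [169 169 170 170 171 171 172 173 172 171 171 171 170 170 168]
0.18 [168 169 170 172 173 174 175 175 175 175 174 174 173 172 170]
```

View pics/p4.png

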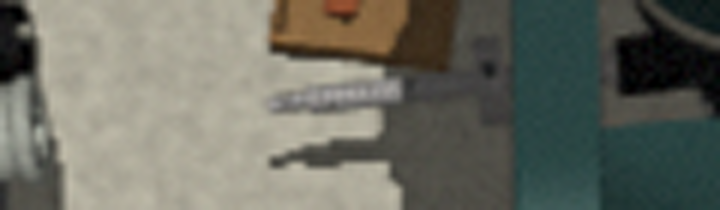

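servo_tool(commands=[[[-0.02,-0.03,-0.02],[0,0,0]],[[-0.043,-0.06,-0.05],[0,0,0]],[[-0.043,-0.1,-0.05],[0,0,0]],[[-0.043,-0.135,-0.05],[0,0,0]],[[-0.043,-0.156,-0.05],[0,0,0]]])

```text
t: 14.07
eef_pos: [0.4196, -0.0203, 0.1262]
eef_rot: [180.0, -0.0, 96.3]
ft_force: [-1.5, -0.3, -2.4]
width: 0.0165
gripper_force: 79.4
```

servo_tool(commands=[[[0,0,0],[0,0,7]],[[0,0,0],[0,0,14]],[[0,0,0],[0,0,21]],[[0,0,0],[0,0,28]],[[0,0,0],[0,0,35]]])

```text
t: 14.48
eef_pos: [0.4222, -0.0198, 0.1263]
eef_rot: [180.0, -0.0, 61.0]
ft_force: [0.2, -0.7, -2.8]
width: 0.017
gripper_force: 79.4
```

servo_tool(commands=[[[0,0,0],[0,0,7]],[[0,0,0],[0,0,14]],[[0,0,0],[0,0,21]],[[0,0,0],[0,0,28]],[[0,0,0],[0,0,35]]])

```text
t: 14.9
eef_pos: [0.4222, -0.0198, 0.1262]
eef_rot: [-180.0, -0.0, 26.0]
ft_force: [-0.0, -0.2, -2.8]
width: 0.0167
gripper_force: 79.4
```

servo_tool(commands=[[[0,0,0],[0,0,7]],[[0,0,0],[0,0,14]],[[0,0,0],[0,0,21]],[[0,0,0],[0,0,28]],[[0,0,0],[0,0,35]]])

```text
t: 15.32
eef_pos: [0.4222, -0.0198, 0.1261]
eef_rot: [-180.0, -0.0, -9.0]
ft_force: [-0.5, -0.3, -3.4]
width: 0.0166
gripper_force: 79.4
```

servo_tool(commands=[[[0,0,0],[0,0,7]],[[0,0,0],[0,0,14]],[[0,0,0],[0,0,16.2]],[[0,0,0],[0,0,16.2]],[[0,0,0],[0,0,16.2]]])

```text
t: 15.73
eef_pos: [0.4222, -0.0199, 0.1261]
eef_rot: [-180.0, -0.0, -24.7]
ft_force: [0.3, -0.3, -2.6]
width: 0.0167
gripper_force: 79.4
```

```bash
python3 - <<'E'
from h import *
np.set_printoptions(precision=4,suppress=True)
plan([.381,-.126,.1008],-25)
a=load('top');P=cloud(a);v,u=np.mgrid[:400,:640]
m=(abs(P[...,2]-.404)<.006)&(u>490)&(u<560)&(v>100)&(v<170); r=cv2.minAreaRect(P[m][:,:2].astype(np.float32)); print('camtop',r,m.sum())
m=(P[...,2]>.225)&(P[...,2]<.26)&(u>440)&(u<560)&(v>100)&(v<220);Q=P[m];print('ring',Q.min(0),Q.max(0),m.sum())
E
```

```text
plan [0.007  0.1136 0.0253] [-0.01 -0.    0.27] | [ 0.4222 -0.0199  0.1261] [-179.99   -0.    -24.73] F [ 0.3 -0.3 -2.6] w 0.0167 t 15.73
camtop ((0.5816147327423096, -0.2188783437013626), (0.049489155411720276, 0.050510603934526443), 74.11408233642578) 1112
ring [ 0.546  -0.2471  0.2301] [ 0.6169 -0.1833  0.257 ] 704
```

servo_tool(commands=[[[0.007,0.03,0.02],[0,0,0.3]],[[0.007,0.06,0.0253],[0,0,0.3]],[[0.007,0.09,0.0253],[0,0,0.3]],[[0.007,0.11,0.0253],[0,0,0.3]],[[0.007,0.1136,0.0253],[0,0,0.3]]])

```text
t: 16.15
eef_pos: [0.3797, -0.1282, 0.1008]
eef_rot: [180.0, -0.0, -25.2]
ft_force: [1.4, 1.2, -2.2]
width: 0.0167
gripper_force: 79.4
```

servo_tool(commands=[[[0.01,0,0],[0,0,0]],[[0.02,0,0],[0,0,0]],[[0.03,0,0],[0,0,0]],[[0.038,0,0],[0,0,0]],[[0.04,0,0],[0,0,0]]])

```text
t: 16.57
eef_pos: [0.4178, -0.1433, 0.1008]
eef_rot: [-180.0, 0.0, -25.1]
ft_force: [1.1, 0.2, -2.9]
width: 0.0168
gripper_force: 79.5
```

servo_tool(commands=[[[0,0,0],[0,0,0]],[[0,0,0],[0,0,0]],[[0,0,0],[0,0,0]]])

```text
t: 16.82
eef_pos: [0.4167, -0.143, 0.1008]
eef_rot: [-180.0, 0.0, -25.1]
ft_force: [0.1, 0.6, -2.1]
width: 0.0167
gripper_force: 79.5
```

```bash
python3 - <<'E'
from h import *
np.set_printoptions(precision=4,suppress=True)
a=grab('top');b=grab('scene')
s=env.observe();plan([.435,-.151,.1008],-25)
e=s['eef_pos'];y=np.radians(s['eef_rot'][2]);ux=np.array([np.cos(y),np.sin(y),0])
tip=e+ux*.161+[0,0,.0192]; print('pred tip',tip)
F=[.581,-.2188,.12]; out=[]
for f,n in((a,'top'),(b,'scene')):
    p=proj(f,F);q=proj(f,tip);print(n,'focus',p,'tip',q)
    im=f['pixels'][:,:,::-1].copy(); c=np.round((p+q)/2).astype(int)
    cr=im[c[1]-40:c[1]+40,c[0]-50:c[0]+50]; o=c-[50,40]; print('origin',o)
    out.append(cv2.resize(cr,None,fx=4,fy=4,interpolation=cv2.INTER_NEAREST))
cv2.imwrite('pics/m1.png',cv2.hconcat(out))
E
```

```text
plan [ 0.0199 -0.0006  0.0001] [-0.   -0.01 -0.15] | [ 0.4167 -0.1431  0.1009] [-180.     -0.01  -25.15] F [ 0.1 -0.  -2.5] w 0.0168 t 16.92
pred tip [ 0.5625 -0.2115  0.1201]
top focus [468.9734 181.9795] tip [466.1708 190.5879]
origin [418 146]
scene focus [241.8893 126.0689] tip [249.7385 125.3923]
origin [196  86]
```

View pics/m1.png

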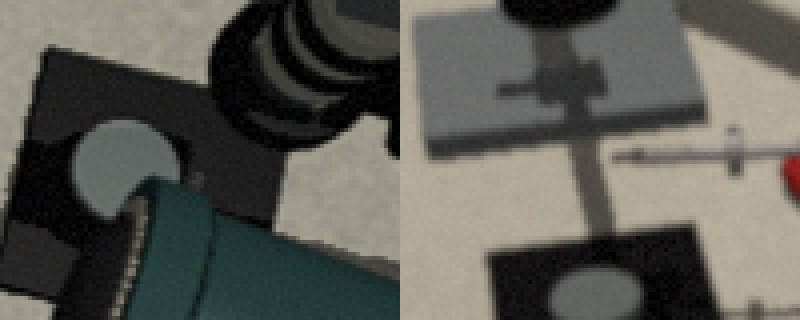

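The scene half shows the tip at crop (612,156), which is pixel (249,125). That is within 1 px of the predicted (249.7,125.4). In the top half the arm hides the tip.

servo_tool(commands=[[[0.006,-0.001,0],[0,0,0]],[[0.012,-0.001,0],[0,0,0]],[[0.017,-0.001,0],[0,0,0]],[[0.019,-0.001,0],[0,0,0]],[[0.019,-0.001,0],[0,0,0]]])

```text
t: 17.33
eef_pos: [0.435, -0.1507, 0.1007]
eef_rot: [180.0, 0.0, -25.2]
ft_force: [0.2, 0.2, -3.0]
width: 0.0167
gripper_force: 79.5
```

servo_tool(commands=[[[0,0,0],[0,0,0]],[[0,0,0],[0,0,0]],[[0,0,0],[0,0,0]],[[0,0,0],[0,0,0]],[[0,0,0],[0,0,0]]])

```text
t: 17.75
eef_pos: [0.4345, -0.1504, 0.1009]
eef_rot: [180.0, -0.0, -25.2]
ft_force: [-0.8, -0.3, -2.2]
width: 0.0167
gripper_force: 79.5
```

```bash
python3 - <<'E'
from h import *
np.set_printoptions(precision=4,suppress=True)
b=grab('scene'); s=env.observe(); e=s['eef_pos'];y=np.radians(s['eef_rot'][2]);ux=np.array([np.cos(y),np.sin(y),0])
for L in(.161,.162): 
    tip=e+ux*L+[0,0,.0192]; print(tip,proj(b,tip))
print(proj(b,[.581,-.2188,.12]),s['eef_rot'],s['ft_force'],s['joint_vel'])
g=cv2.cvtColor(b['pixels'],cv2.COLOR_RGB2GRAY)
print(g[122:131,234:252])
P=cloud(b).reshape(-1,3); C=P-(e+[0,0,.0192]); C=np.c_[C@ux,C@np.array([-ux[1],ux[0],0]),C[:,2]]
q=C[(C[:,0]>.1)&(C[:,0]<.19)&(abs(C[:,1])<.012)&(abs(C[:,2])<.012)]; print(q[:,0].max(),np.median(q[:,1:],0),len(q)); print(q[q[:,0]>.145])
E
```

```text
[ 0.5802 -0.2189  0.12  ] [242.1499 125.9475]
[ 0.5811 -0.2194  0.12  ] [241.7554 125.9669]
[241.8893 126.0689] [179.9988  -0.0075 -25.1704] [-0.1326 -0.1255 -2.3072] [ 0.0235 -0.0204 -0.1177 -0.0958 -0.0882  0.0658]
[[131 132 134 122  93  78  73  72  80  77  82 110 150 159 158 162 167 163]
 [159 161 159 145 108  79  72  74  77  74  79 104 135 138 133 136 138 136]
 [168 171 166 153 118  83  77  75  73  70  67  86 109 107  99  97  94  96]
 [169 168 166 161 130  95  76  73  66  65  68  69  78  77  74  72  71  69]
 [169 168 164 164 143 105  78  69  66  65  64  64  72  74  85  86  89  87]
 [168 169 167 165 150 107  76  69  70  70  69  71  86 107 117 127 128 130]
 [168 167 168 164 150 112  80  75  72  75  77  81 105 136 151 156 156 157]
 [170 167 166 167 152 115  84  73  76  73  76  80 112 145 165 171 168 170]
 [171 169 169 169 159 130  94  76  78  75  75  80 101 144 168 173 172 174]]
0.16432349482590047 [0.0029 0.0016] 95
[[ 0.1484 -0.0026  0.0034]
 [ 0.1457 -0.001   0.0043]
 [ 0.1631  0.0034  0.0051]
 [ 0.1609  0.0006  0.0032]
 [ 0.1588 -0.0023  0.0013]
 [ 0.1559  0.0008  0.003 ]
 [ 0.1533  0.0016  0.0034]
 [ 0.1509  0.0006  0.0026]
 [ 0.1481  0.0029  0.0039]
 [ 0.1457  0.0024  0.0035]
 [ 0.1638  0.0005  0.0003]
 [ 0.1614  0.0003  0.0001]
 [ 0.1592 -0.0021 -0.0016]
 [ 0.1559  0.0036  0.0018]
 [ 0.1534  0.0034  0.0016]
 [ 0.1508  0.0041  0.0019]
 [ 0.1482  0.0049  0.0023]
 [ 0.1459  0.0031  0.0009]
 [ 0.1643 -0.0002 -0.0031]
 [ 0.1615  0.0018 -0.002 ]
 [ 0.1591  0.001  -0.0026]
 [ 0.1565  0.0015 -0.0025]
 [ 0.1542 -0.0004 -0.0038]
 [ 0.1487  0.0036 -0.0015]
 [ 0.1459  0.0059 -0.0002]]
```

```bash
python3 -c "
from bench import env
print(env.sign_off())"
```

```text
the job is handed in; nothing more can be done
None
```

The job is handed in: the gauge was pushed into the free port until its collar met the rim (about 10 N), then drawn right out, and is held level, scale side up, with its tip within about 2 mm of the focus point; no verdict was returned.

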